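# Feel for the photometer's release notch and press it

## Robot

A 6-joint arm with a two-finger parallel gripper is mounted at the origin on the work surface. World frame = base frame: x ahead of the robot, y to its left, z up, the work surface at z = 0. Lengths are in m, angles in rad, forces in N, time in s.
With the tool pointing down it reaches from about 0.425 to 0.95 m from the base axis. Payload 3.5 kg.
Tool frame: the origin (TCP) lies at the very end of the fingers, on their centre line; the grasp point (between the pads) lies 19 mm behind it; z points along the fingers, y is the line along which they close (so a half turn about z gives the same grasp; the last joint's range is limited). The gripper opens to 85 mm and grips with 20 to 120 N. Pads are 22 mm wide; open, the fingers measure 114 mm over their backs; the gripper's body (76 mm by 85 mm) begins 54 mm behind the grasp point. The pads swing forward as they close: fully open they stand 13 mm farther back than shut.
Start: joints at [1.011, 0.286, 1.577, -0, 1.279, -0.15], TCP at [0.269, 0.619, 0.231] pointing down, gripper open.
Joint ranges: [-2.77, 2.77], [-0.9, 2.22], [0.21, 2.48], [-1.53, 4.67], [0.24, 2.81], [-2.84, 2.84]. Speed limits (rad/s): [2.79, 2.79, 3.14, 3.14, 3.14, 3.14].

## Interface

Orientations are given as a unit quaternion [x, y, z, w].
In Python, from plant import ctrl gives the robot as it stands.
- The arm moves only by the tool carry_out, never from a script. Its argument "deltas" is one flat list of numbers, 6 for each row, row after row: the shift along the tool's x, y, z in m, then the turn, a rotation vector about the tool's x, y, z in rad. A call has 1 to 5 rows; each row is the pose to reach, as a shift and turn from the pose commanded when the call began, along the tool's axes at that moment; what a row does not reach only later rows make up. A row lasts 1/8 s, in which the tool goes at most 62.5 mm and 10.7 degrees, less where a joint would pass 70% of its speed; a pose out of reach is approached as far as the arm can. A call with a gripper value outside its range is refused whole. "grip" is the opening in per cent of the stroke, from 0 (shut) to 100 (fully open), set as the call begins (left out, the last holds). The fingers move at their own pace and stop on an object; "grip_force" is the grip in N (left out, the last holds). Time passes only in rows, so rows that repeat a pose let the fingers close. It gives the time, the measured TCP pose, the force, the opening and the grip force at its end, in the units of the state.
- ctrl.get_state(): the state, without advancing time (a new reading comes with each control period).
- ctrl.read_camera(name): name is "side" or "top"; returns (picture, depth): 384x512x3 uint8, red, green, blue; 384x512 float32, m along the optical axis (not along the pixel's ray), 0 where there is no reading.
- ctrl.camera_model(name): a dict with "intrinsics" (3x3 intrinsics, pixels), "extrinsics" (4x4, takes a point from world to camera coordinates). Camera axes: x right, y down, z forward; pixel columns grow to the right and rows downward; lengths in m; the calibration is good to about 2 mm. A picture is of the moment at which its call begins. camera_model takes no time and is no camera call.
- ctrl.sign_off(): hands the job in; it is judged then, once.
Trained networks look in the newest picture that a camera, given by its name, has taken for a name from the list of things; names that differ only in an ending like _2 or _b are one class to them, and where a whole thing is asked for, a point or a joint stands for the part that bears it (a point fixed in the world has none). Each returns a list of dicts, best first, with "score" (0 to 1); they miss things now and then, are a little off and sometimes report something else, mostly with a low value. They report only what shows in the picture. A call takes as long as a camera call.
- ctrl.find_in(camera, query): "uv" ([column, row] in pixels, amid what is visible of it).
The state is a dict: "time": time; "qpos": joint angles; "dq": joint speeds; "joint_efforts": joint torques, N m; "eef_pos": TCP position; "tcp_rot": TCP orientation; "contact_force": force on the tool from outside, world axes, zero at the start; "wrist_torque": the same for the moment, N m; "opening": opening from 0.0 (shut) to 1.0 (fully open); "finger_force": force on a finger pad.
Only numpy, scipy, OpenCV 4.12 (cv2) and the standard library are available. Lean on these libraries where they do the work, as an engineer would, in place of code of your own. Each camera call takes 0.05 s, during which the arm holds its last target. There are 200 camera calls.

## Task

Pop the photometer's grey cover ajar with its hidden release. With the fingers shut, set the fingertip lightly on the black sprung seal strip at its blue-dot end, sweep it along the pressed-down strip until it finds the notch, then press the tab inside the notch fully down so that the cover stands ajar, and withdraw. Grasp nothing, do not lift the cover by hand, and leave the vials, bottles and trays where they are.

Things in the scene. Friction and masses are not known exactly. Their poses are not given: they have to be found in the camera images.
- photometer: White bench-top photometer, fixed, 270 (x) by 465 (y) mm, deck 100 mm high. Origin: centre of its underside; x points away from its front edge (the robot's side), y to the left, z up. A black sprung light-seal strip runs along the front edge of its top, broken by one hidden gap, the release notch. White shoulders (top 113 mm) close both ends; the front lip is lower (98 mm).
- strip_start (a point): Left (+y) end of the strip, on its centre line (photometer x = -115 mm), at the height of its free top, 108 mm above the table. The strip is 30 mm wide and runs straight to strip_end. A 14 mm blue dot on the white shoulder, 15 mm further left, marks this end.
- strip_end (a point): Right (-y) end of the strip, 250 mm from strip_start, same height. The notch, a gap 46 mm long across the strip's full width, has its centre anywhere from 100 to 200 mm from strip_start towards here; its place is not among the readings, so feel (or look) for it.
- strip (a joint): How far the strip is pressed down, m: 0 free, 0.006 at its stop. The whole strip sinks evenly; about 1 N starts it, then 0.6 N per mm. With shut fingertips kept 2 to 4 mm below its free top, its upward push vanishes (and this returns to 0) once the whole tip is over the notch; going on, the tip meets the notch's far wall.
- tab (a joint): How far the release tab in the notch is pressed down, m: 0 up, 0.008 at its stop. The tab is a black bar lying under the strip and bared only in the notch; its top is 98 mm above the table, 10 mm below the strip's free top. It goes straight down, moves at about 5 N, stays where it is left, and raises the cover by a linkage.
- cover: Grey light-tight cover on the deck, 165 by 150 by 8 mm, front edge 25 mm behind the strip's centre line, its top at 112 mm when shut. Origin: middle of its rear hinge edge; lies level when shut. The tab raises it: 0.17 rad ajar at full press, front edge 28 mm up. It is not to be touched.
- vial_mid (a point): Clear capped sample vial, 26 mm across, 50 mm tall, standing on the photometer's deck at the right. Loose bystander: leave it where it stands. Point: its centre, half-way up.
- reagent_mid (a point): Amber reagent bottle with red cap, 32 mm across, 55 mm tall, standing on the photometer's deck at the left. Loose bystander: leave it where it stands. Point: its centre, half-way up.
- beaker_mid (a point): Glass beaker, 70 mm across, 90 mm tall, on the table at the left. Loose bystander: leave it where it stands. Point: its centre, half-way up.
- tipbox_mid (a point): Blue divided tip tray, 90 by 120 by 50 mm, on the table at the left. Loose bystander: leave it where it stands. Point: its centre, half-way up.
- wash_mid (a point): White wash bottle with red cap, 64 mm across, 160 mm tall, on the table at the right. Loose bystander: leave it where it stands. Point: its centre, half-way up.
- rack_mid (a point): White vial rack with six holes, 80 by 140 by 45 mm, on the table at the right. Loose bystander: leave it where it stands. Point: its centre, half-way up.

How it is judged:
By the outcome, as a careful person would: the job done as asked, in the order asked, and still so for the second after the job is handed in, with the robot touching nothing.
It also fails if it takes over 54 s, if anything falls off the work surface, if the arm or the gripper's body presses on something with over 40 N, if the wrist force passes 120 N, or if a joint passes its speed limit or range.

## Working session

There is one attempt and no reset: what is moved stays moved. The work goes in short steps, Python scripts to look and compute and a tool call to move; the robot and the scene stay as the last step left them, time stands still between calls to the robot, and variables do not carry over. Pictures are saved under pics/ and viewed, at most 10 in all, crops included, and the job is handed in when it is done.

Besides the shell and the picture viewer there is one more tool, called after ">>>" by a JSON object that holds its "fn" and its "kwargs", one argument or row to a line. carry_out: Moves the arm, as the interface text tells. Its arguments: {"type":"object","properties":{"deltas":{"type":"array"},"grip":{"type":"number"},"grip_force":{"type":"number"}},"required":["deltas"]}

```bash
mkdir -p pics; cat > h.py <<'E'
from plant import ctrl
import numpy as np, cv2
def shot(n,f):
    im,d=ctrl.read_camera(n); cv2.imwrite(f'pics/{f}.png',im[:,:,::-1]); np.savez(f'pics/{f}.npz',im=im,d=d); return im,d
def w(n,u,v,z):
    m=ctrl.camera_model(n);K=np.array(m['intrinsics']);E=np.array(m['extrinsics'])
    R=E[:3,:3];c=-R.T@E[:3,3];r=R.T@np.linalg.inv(K)@[u,v,1];return c+r*(z-c[2])/r[2]
E
python3 - <<'E'
from h import *
shot('top','top0');shot('side','side0')
for q in ['strip_start','strip','tab','cover']:
  print(q,ctrl.find_in('top',q)[:2])
for n in('top','side'):
  m=ctrl.camera_model(n);E=np.array(m['extrinsics']);print(n,-E[:3,:3].T@E[:3,3],E[:3,:3].round(2).tolist())
s=ctrl.get_state();print(s['eef_pos'],s['tcp_rot'],s['contact_force'],s['time'])
E
```

```text
strip_start [{'uv': [257.3, 182.8], 'score': 0.9}]
strip [{'uv': [268.1, 210.0], 'score': 0.61}]
tab []
cover [{'uv': [267.4, 175.7], 'score': 0.6}]
top [ 0.31564017 -0.02704454  1.57513101] [[-0.01, -1.0, -0.01], [-0.99, 0.01, -0.17], [0.17, 0.01, -0.99]]
side [0.39793197 0.87823912 0.76000547] [[-0.98, -0.19, 0.02], [-0.13, 0.57, -0.81], [0.15, -0.8, -0.58]]
[0.26874872 0.6189405  0.23084669] [ 2.03428591e-01  9.79089699e-01 -3.85791614e-04 -1.43939485e-04] [ 0.21571485  0.64774076 -1.08220042] 0.3
```

View pics/top0.png

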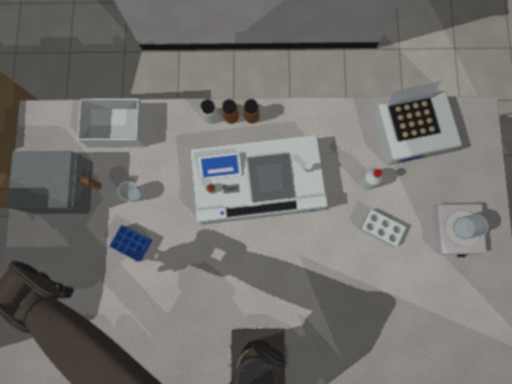

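View pics/side0.png

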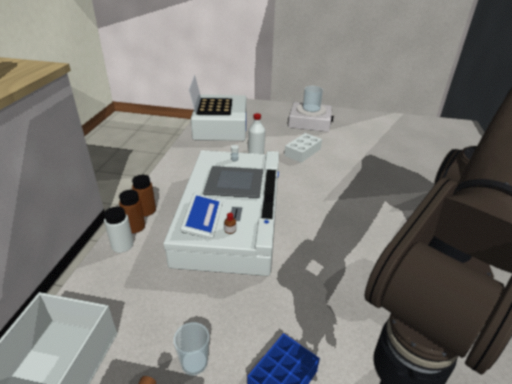

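The top view shows the strip running from about (226,212) to (298,207), with the blue dot at (222,213). Next I refine this and check the depth for the notch.

```bash
python3 - <<'E'
from h import *
z=np.load('pics/top0.npz');im=z['im'];d=z['d']
g=im.astype(int)
m=(g.max(2)<50).astype(np.uint8);m[:195]=0;m[225:]=0;m[:,:215]=0;m[:,310:]=0
n,l,st,c=cv2.connectedComponentsWithStats(m);i=1+st[1:,4].argmax();print(st[i],c[i])
v,u=np.where(l==i);r=cv2.minAreaRect(np.c_[u,v].astype(np.float32));print(r)
for p in cv2.boxPoints(r):print(p,w('top',*p,.108).round(4))
b=(g[...,2]>g[...,0]+40);b[:205]=0;b[222:]=0;b[:,:215]=0;b[:,:]&=True
v,u=np.where(b[:, :235]);print('dot',u.mean(),v.mean(),w('top',u.mean(),v.mean(),.113).round(4))
M=ctrl.camera_model('top');E=np.array(M['extrinsics']);K=np.array(M['intrinsics'])
def wz(u,v):
    p=np.linalg.inv(K)@[u,v,1]*d[v,u];return E[:3,:3].T@(p-E[:3,3])
for u in range(220,306,2):
    vv=round(c[i][1]-(u-c[i][0])*5/72)
    print(u,[round(1000*wz(u,vv+k)[2]) for k in(-2,-1,0,1,2)],g[vv,u])
c1=cv2.resize(im[195:225,212:312],None,fx=8,fy=8,interpolation=cv2.INTER_CUBIC);
s,_=shot('side','side1');c2=cv2.resize(s[155:265,225:305],None,fx=4,fy=4,interpolation=cv2.INTER_CUBIC)
o=np.zeros((600,800,3),np.uint8);o[:240]=c1[:240,:800];h=min(355,c2.shape[0]);o[245:245+h,:320]=c2[:h];o=np.clip(o.astype(float)*1.5,0,255);cv2.imwrite('pics/z1.png',o[:,:,::-1])
E
```

```text
[228 202  68  14 394] [261.06598985 208.35025381]
((261.3122863769531, 208.3419952392578), (6.186896324157715, 67.47466278076172), 83.54118347167969)
[227.44112 209.06326] [0.517  0.1014 0.108 ]
[294.4875  201.47311] [ 0.5426 -0.1361  0.108 ]
[295.18347 207.62073] [ 0.5206 -0.1382  0.108 ]
[228.13708 215.21088] [0.4951 0.0988 0.108 ]
dot 221.88888888888889 212.66666666666666 [0.5037 0.1204 0.113 ]
220 [117, 116, 114, 113, 114] [146 156 170]
222 [114, 118, 116, 118, 112] [116 131 161]
224 [112, 119, 109, 113, 113] [154 161 168]
226 [110, 111, 108, 111, 108] [102 105 104]
228 [113, 116, 109, 107, 112] [35 35 36]
230 [107, 110, 110, 112, 110] [32 34 33]
232 [109, 109, 112, 106, 111] [32 34 34]
234 [103, 108, 105, 110, 113] [29 31 32]
236 [104, 113, 109, 112, 111] [31 32 33]
238 [111, 107, 105, 106, 112] [30 31 33]
240 [108, 108, 107, 109, 111] [28 27 28]
242 [114, 113, 109, 108, 102] [32 36 35]
244 [114, 106, 107, 111, 105] [32 33 36]
246 [103, 107, 107, 107, 109] [30 33 31]
248 [103, 103, 100, 101, 102] [29 28 29]
250 [107, 101, 98, 97, 97] [22 22 23]
252 [99, 99, 103, 96, 97] [28 29 3
[... 489 characters left out ...]
6, 109, 112, 110, 108] [32 33 32]
280 [107, 106, 111, 107, 111] [33 33 35]
282 [114, 115, 105, 105, 108] [32 35 34]
284 [110, 110, 106, 107, 112] [33 33 34]
286 [111, 112, 103, 106, 108] [33 32 32]
288 [109, 105, 107, 109, 112] [31 29 30]
290 [113, 110, 110, 113, 114] [34 34 35]
292 [113, 111, 110, 108, 111] [34 32 34]
294 [111, 110, 110, 109, 112] [29 29 29]
296 [107, 105, 107, 107, 112] [102 105 104]
298 [116, 113, 110, 118, 112] [174 180 178]
300 [114, 112, 111, 115, 116] [179 184 182]
302 [118, 112, 111, 115, 114] [178 184 181]
304 [109, 114, 116, 1575, 109] [180 184 183][ WARN:0@0.446] global loadsave.cpp:1063 imwrite_ Unsupported depth image for selected encoder is fallbacked to CV_8U.
```

View pics/z1.png

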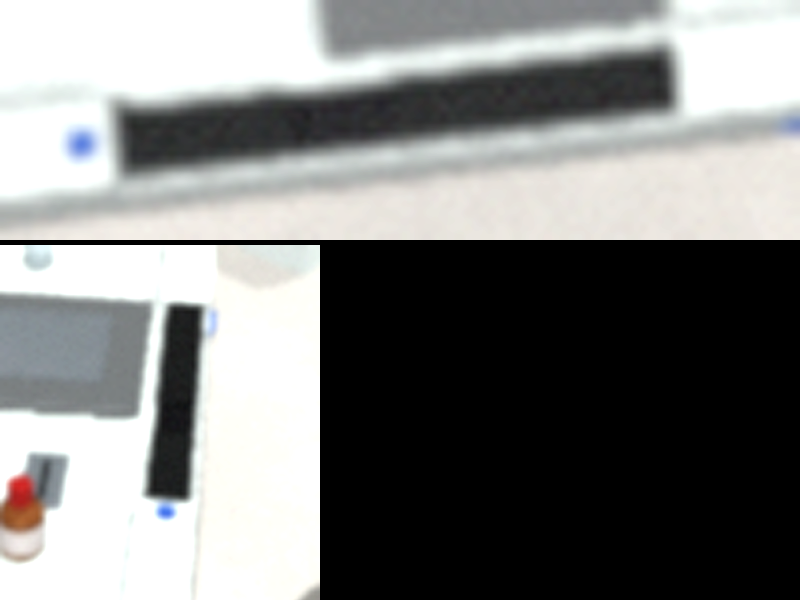

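The crops show the strip spanning u≈226.5–296.5. The depth drops about 10 mm at u≈247–261, so the notch centre is about 100 mm from the start. strip_start is about (0.505, 0.106), and the strip direction is (0.107, -0.994). I'm moving now, fingers shut and high.

>>> {"fn": "carry_out", "kwargs": {
  "deltas": [-0.036,-0.033,0,0,0,-0.1,-0.072,-0.066,0,0,0,-0.2,-0.108,-0.099,0,0,0,-0.31,-0.144,-0.131,0,0,0,-0.42,-0.18,-0.164,0,0,0,-0.517],
  "grip": 0
}}

```text
time: 0.98
eef_pos: [0.3691, 0.3956, 0.2316]
tcp_rot: [-0.055, 0.998, 0.0, 0.0]
contact_force: [-0.2, -0.5, -0.2]
opening: 0.002
finger_force: 0.0
```

```bash
cat > g.py <<'E'
from h import *
from scipy.spatial.transform import Rotation as R
S=np.array([.5054,.1057]);D=np.array([.1072,-.9942])
def go(s,z):
    st=ctrl.get_state();r=R.from_quat(st['tcp_rot']);p=np.array(st['eef_pos'])
    t=np.r_[S+D*s,z]
    Y=np.r_[-D,0];Z=np.array([0,0,-1.]);X=np.cross(Y,Z);T=R.from_matrix(np.c_[X,Y,Z])
    print(st['time'],p.round(4),'s',((p[:2]-S)@D).round(4),'delta',(r.inv().apply(t-p)).round(4),'rot',(r.inv()*T).as_rotvec().round(4),'F',np.round(st['contact_force'],2),st['opening'],np.round(st['qpos'],2))
E
python3 -c "
from g import *
go(.02,.2)"
```

```text
0.975 [0.3691 0.3956 0.2316] s -0.3028 delta [-0.1033 -0.3232  0.0316] rot [0.0002 0.0007 0.0033] F [-0.21 -0.51 -0.2 ] 0.002495321914718605 [ 0.63 -0.01  1.91 -0.    1.24 -1.05]
```

>>> {"fn": "carry_out", "kwargs": {
  "deltas": [-0.018,-0.055,0,0,0,0,-0.036,-0.11,0,0,0,0,-0.054,-0.165,0,0,0,0,-0.072,-0.22,0,0,0,0,-0.09,-0.275,0.01,0,0,0]
}}

```text
time: 1.6
eef_pos: [0.4888, 0.1315, 0.2226]
tcp_rot: [-0.054, 0.999, 0.0, 0.002]
contact_force: [0.0, 1.1, 0.7]
opening: 0.003
finger_force: 0.0
```

```bash
python3 -c "
from g import *
go(.02,.125)"
```

```text
1.6 [0.4888 0.1315 0.2226] s -0.0274 delta [-0.0134 -0.0474  0.0977] rot [-0.      0.0034 -0.0002] F [0.04 1.14 0.69] 0.0029205766108665794 [ 0.06 -0.09  2.    0.    1.23 -1.62]
```

>>> {"fn": "carry_out", "kwargs": {
  "deltas": [-0.006,-0.02,0.02,0,0,0,-0.012,-0.042,0.05,0,0,0,-0.013,-0.042,0.08,0,0,0,-0.013,-0.042,0.095,0,0,0,-0.013,-0.042,0.095,0,0,0]
}}

```text
time: 2.22
eef_pos: [0.5042, 0.093, 0.1254]
tcp_rot: [-0.054, 0.999, 0.0, -0.001]
contact_force: [-0.3, 0.6, 0.9]
opening: 0.001
finger_force: 0.0
```

```bash
python3 -c "
from g import *
go(.02,.109)
im,d=shot('top','t2');s,_=shot('side','s2')
c1=cv2.resize(im[180:230,202:312],None,fx=7,fy=7,interpolation=cv2.INTER_CUBIC)
c2=cv2.resize(s[130:280,190:330],None,fx=2,fy=2,interpolation=cv2.INTER_CUBIC)
o=np.zeros((600,800,3),np.uint8);o[:c1.shape[0],:c1.shape[1]]=c1;s2=cv2.resize(s[180:250,190:330],None,fx=3.5,fy=3.5);o[352:352+245,:490]=s2
cv2.imwrite('pics/z2.png',o[:,:,::-1])"
```

```text
2.225 [0.5042 0.093  0.1254] s 0.0125 delta [-0.0026 -0.0075  0.0164] rot [ 0.0003 -0.0023  0.0002] F [-0.34  0.58  0.88] 0.0011213239133121276 [-0.02  0.05  2.06 -0.    1.04 -1.69]
```

View pics/z2.png

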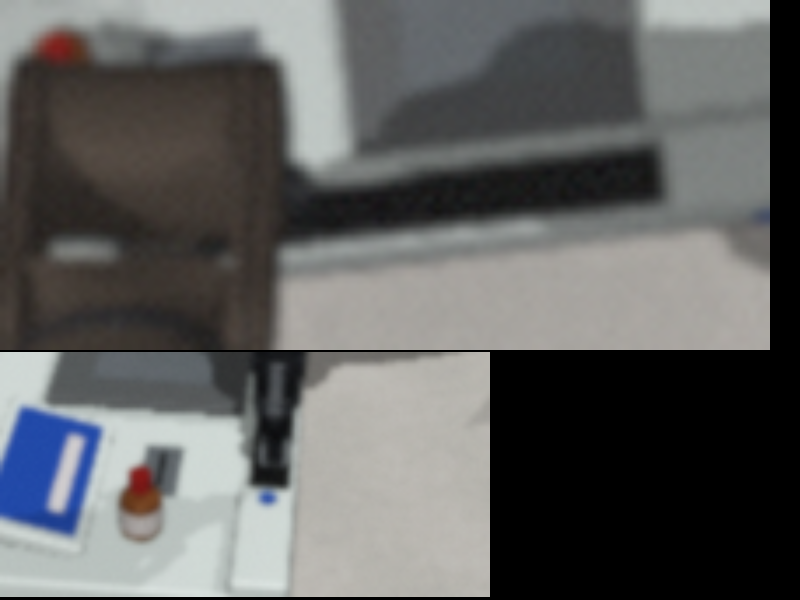

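The side crop shows the shut fingers above the strip, just beyond the blue dot at (267,497) and in line with it. I shift 7.5 mm along the strip and lower.

>>> {"fn": "carry_out", "kwargs": {
  "deltas": [-0.0026,-0.0075,0.004,0,0,0,-0.0026,-0.0075,0.01,0,0,0,-0.0026,-0.0075,0.016,0,0,0,-0.0026,-0.0075,0.019,0,0,0,-0.0026,-0.0075,0.02,0,0,0]
}}

```text
time: 2.95
eef_pos: [0.5081, 0.0857, 0.1062]
tcp_rot: [-0.054, 0.999, 0.0, -0.001]
contact_force: [-1.6, -0.1, 1.2]
opening: 0.001
finger_force: 1.0
```

```bash
python3 -c "
from g import *
go(.02,.105)"
```

```text
2.95 [0.5081 0.0857 0.1062] s 0.0202 delta [0.0005 0.0002 0.0012] rot [ 0.0001 -0.0011 -0.0001] F [-1.64 -0.12  1.22] 0.0013857391657085677 [-0.03  0.08  2.06 -0.    1.   -1.71]
```

>>> {"fn": "carry_out", "kwargs": {
  "deltas": [0.0004,0,0.001,0,0,0,0.0004,-0.004,0.001,0,0,0,0.0004,-0.008,0.001,0,0,0,0.0004,-0.012,0.001,0,0,0,0.0004,-0.016,0.001,0,0,0]
}}

```text
time: 3.58
eef_pos: [0.5099, 0.0694, 0.1055]
tcp_rot: [-0.053, 0.999, 0.0, 0.0]
contact_force: [-0.0, 1.2, 2.6]
opening: -0.004
finger_force: 1.2
```

```bash
python3 -c "
from g import *
go(.06,.105)"
```

```text
3.575 [0.5099 0.0694 0.1055] s 0.0365 delta [ 0.0006 -0.0235  0.0005] rot [ 0.0002  0.0005 -0.0005] F [-0.05  1.16  2.62] -0.0042946670723943295 [-0.06  0.08  2.07  0.    1.   -1.74]
```

>>> {"fn": "carry_out", "kwargs": {
  "deltas": [0.0004,-0.005,0.0002,0,0,0,0.0004,-0.01,0.0004,0,0,0,0.0004,-0.015,0.0004,0,0,0,0.0004,-0.02,0.0004,0,0,0,0.0004,-0.025,0.0004,0,0,0]
}}

```text
time: 4.2
eef_pos: [0.512, 0.0444, 0.1049]
tcp_rot: [-0.054, 0.999, 0.0, -0.0]
contact_force: [0.2, 1.8, 3.2]
opening: 0.003
finger_force: 1.4
```

>>> {"fn": "carry_out", "kwargs": {
  "deltas": [0,-0.003,0,0,0,0,0,-0.006,0,0,0,0,0,-0.009,0,0,0,0,0,-0.012,0,0,0,0,0,-0.015,0,0,0,0]
}}

```text
time: 4.82
eef_pos: [0.5136, 0.0297, 0.1049]
tcp_rot: [-0.054, 0.999, 0.0, -0.0]
contact_force: [-0.2, 2.0, 2.1]
opening: 0.002
finger_force: 1.4
```

>>> {"fn": "carry_out", "kwargs": {
  "deltas": [0,-0.003,0,0,0,0,0,-0.006,0,0,0,0,0,-0.009,0,0,0,0,0,-0.012,0,0,0,0,0,-0.012,0,0,0,0]
}}

```text
time: 5.45
eef_pos: [0.5146, 0.0175, 0.1046]
tcp_rot: [-0.053, 0.999, -0.0, -0.0]
contact_force: [0.3, 0.3, -0.1]
opening: -0.002
finger_force: 0.0
```

```bash
python3 -c "
from g import *
go(.1,.105)"
```

```text
5.45 [0.5146 0.0175 0.1046] s 0.0886 delta [-0.0003 -0.0114 -0.0004] rot [-0.0002 -0.0007 -0.0006] F [ 0.3   0.25 -0.08] -0.0018549526159233574 [-0.16  0.08  2.06 -0.    1.   -1.84]
```

The push vanished at s≈0.089, so the tip is over the notch. This agrees with the depth picture, which puts the centre at about 0.100–0.101. I centre there.

>>> {"fn": "carry_out", "kwargs": {
  "deltas": [0,-0.003,0,0,0,0,0,-0.006,0,0,0,0,0,-0.009,0,0,0,0,0,-0.012,0,0,0,0,0,-0.012,0,0,0,0]
}}

```text
time: 6.08
eef_pos: [0.5162, 0.0058, 0.105]
tcp_rot: [-0.053, 0.999, -0.0, 0.0]
contact_force: [-0.3, 0.5, -0.5]
opening: -0.004
finger_force: 0.0
```

```bash
python3 -c "
from g import *
go(.101,.089)"
```

```text
6.075 [0.5162 0.0058 0.105 ] s 0.1005 delta [ 0.     -0.0005  0.016 ] rot [-0.      0.0001 -0.0006] F [-0.31  0.5  -0.51] -0.003578765645965013 [-0.19  0.08  2.06 -0.    1.   -1.86]
```

Now I press down, with the tab top at 0.098 and its stop at 0.090.

>>> {"fn": "carry_out", "kwargs": {
  "deltas": [0,0,0.003,0,0,0,0,0,0.006,0,0,0,0,0,0.008,0,0,0,0,0,0.01,0,0,0,0,0,0.01,0,0,0]
}}

```text
time: 6.7
eef_pos: [0.516, 0.0061, 0.0949]
tcp_rot: [-0.054, 0.999, 0.0, -0.0]
contact_force: [-1.8, -0.1, 3.5]
opening: 0.0
finger_force: 1.6
```

>>> {"fn": "carry_out", "kwargs": {
  "deltas": [0,0,0.001,0,0,0,0,0,0.002,0,0,0,0,0,0.003,0,0,0,0,0,0.004,0,0,0,0,0,0.004,0,0,0]
}}

```text
time: 7.32
eef_pos: [0.516, 0.0061, 0.0907]
tcp_rot: [-0.054, 0.999, 0.0, -0.0]
contact_force: [-2.9, 1.4, 2.8]
opening: -0.001
finger_force: 1.6
```

>>> {"fn": "carry_out", "kwargs": {
  "deltas": [0,0,0.001,0,0,0,0,0,0.0015,0,0,0,0,0,0.0015,0,0,0]
}}

```text
time: 7.7
eef_pos: [0.516, 0.0061, 0.09]
tcp_rot: [-0.054, 0.999, 0.0, -0.0]
contact_force: [-3.8, 1.2, 7.8]
opening: 0.001
finger_force: 3.8
```

>>> {"fn": "carry_out", "kwargs": {
  "deltas": [0,0,0.0005,0,0,0,0,0,0.001,0,0,0,0,0,0.001,0,0,0]
}}

```text
time: 8.07
eef_pos: [0.5161, 0.0061, 0.09]
tcp_rot: [-0.054, 0.999, 0.0, -0.001]
contact_force: [-7.1, 1.8, 12.1]
opening: 0.001
finger_force: 6.2
```

```bash
python3 -c "
from g import *
go(.101,.089)
s,d=shot('side','s3')
cv2.imwrite('pics/z3.png',cv2.resize(s[130:280,150:330],None,fx=3.5,fy=3.5)[:,:,::-1])"
```

```text
8.075 [0.5161 0.0061 0.09  ] s 0.1002 delta [-0.0001 -0.0008  0.001 ] rot [ 0.0002 -0.0014  0.    ] F [-7.14  1.84 12.13] 0.0009745425768230846 [-0.18  0.11  2.07 -0.    0.97 -1.86]
```

View pics/z3.png

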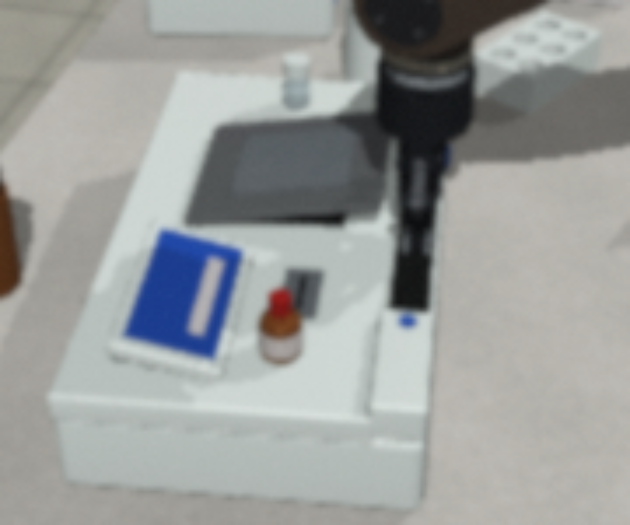

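The cover stands ajar, with a dark wedge under its edge at about (320,218). The tab is at its stop (z = 0.090, force rising). I withdraw straight up.

>>> {"fn": "carry_out", "kwargs": {
  "deltas": [0,0,-0.004,0,0,0,0,0,-0.012,0,0,0,0,0,-0.024,0,0,0,0,0,-0.045,0,0,0,0,0,-0.07,0,0,0]
}}

```text
time: 8.75
eef_pos: [0.5161, 0.006, 0.1592]
tcp_rot: [-0.054, 0.999, -0.0, -0.0]
contact_force: [0.7, -0.6, 0.3]
opening: -0.001
finger_force: 0.0
```

>>> {"fn": "carry_out", "kwargs": {
  "deltas": [0,0,-0.03,0,0,0,0,0,-0.06,0,0,0,0,0,-0.09,0,0,0,0,0,-0.1,0,0,0,0,0,-0.1,0,0,0]
}}

```text
time: 9.38
eef_pos: [0.5164, 0.006, 0.2589]
tcp_rot: [-0.054, 0.999, -0.0, 0.001]
contact_force: [-0.1, 0.5, -0.3]
opening: -0.004
finger_force: 0.0
```

```bash
python3 -c "
from g import *
go(.101,.089)
s,d=shot('side','s4')
cv2.imwrite('pics/z4.png',cv2.resize(s[130:280,150:330],None,fx=3.5,fy=3.5)[:,:,::-1])"
```

```text
9.375 [0.5164 0.006  0.2589] s 0.1003 delta [ 0.0005 -0.0006  0.1699] rot [-0.0004  0.0014 -0.0002] F [-0.11  0.48 -0.34] -0.003951200405790502 [-0.19 -0.09  1.93  0.    1.3  -1.86]
```

View pics/z4.png

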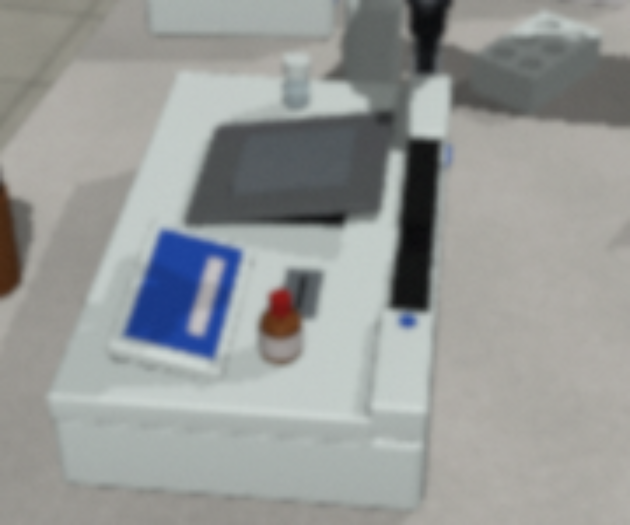

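The cover still stands ajar, the bystanders haven't moved, and the arm is clear.

```bash
python3 -c "
from plant import ctrl
print(ctrl.sign_off())"
```

```text
the job is handed in; nothing more can be done
None
```

The job is handed in: the tip swept the strip from its blue-dot end to the notch, the tab was pressed to its stop, the cover stands ajar, and the arm withdrew clear at 9.4 s with the vial and reagent bottle unmoved in the last view.

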